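Nest the kidney sorting trays

TASK

Tidy the sewing table: take the red spool out of the white tray and stand it upright in the free part of the wooden thread box, then nest the blue and the orange kidney trays on the white one, in either order, each turned to match the tray below and sitting fully home and level. Leave the white tray where it stands, set things down rather than dropping them, and do not disturb anything else.

Things in the scene. Friction and masses are not known exactly. Their poses are not given: they have to be found in the camera images.
- white_tray: White kidney-shaped open plastic tray on the table, the spool standing in it; bottom of the nest. All three trays have one shape: 173 mm long, 40 tall, rim 60 wide at the waist (outer faces at y -30 and +30, flat for 28 mm or more). Origin: centre of the waist, on the underside; z up, x along its length, +y to the concave side. Rim spans x -87 to 87, y -30 to 63 mm (ends curve to +y).
- blue_tray: Blue tray, empty, on the table; same shape and frame as the white one. Profile: the top 18 mm of the wall (z 22 to 40 mm) is an upright band 2.5 mm thick; below it a ledge steps in 5 mm and the wall tapers to a foot 36 mm wide at the waist; floor 3 mm thick. About 120 g.
- orange_tray: Orange tray, empty, on the table; same shape and frame as the white one. Nesting: a tray turned the same way as the tray below drops in, with about 2.5 mm of play, until its ledge rests on the lower rim; its origin is then 18 mm above that of the lower tray and its 18 mm band stays clear above the lower rim. About 120 g.
- white_tray_notch (a point): middle of the concave side's rim of the white tray: 30 mm to +y and 40 mm above its origin
- blue_tray_notch (a point): middle of the concave side's rim of the blue tray: 30 mm to +y and 40 mm above its origin
- orange_tray_notch (a point): middle of the concave side's rim of the orange tray: 30 mm to +y and 40 mm above its origin
- red_spool: Spool of red thread, standing upright on the white tray's floor at its waist; 68 mm tall, white end caps 28 mm across (lower cap 6 mm, upper cap 12 mm thick), thread 25 mm across, about 45 g. Origin: centre of the underside; z along its axis, up. Its top stands 31 mm above the tray's rim.
- thread_box: Low open wooden box, fixed to the table, 110 (x) by 160 (y) by 40 mm tall, walls 6 mm, floor 5 mm thick. Origin: centre of the underside. A divider 35 mm tall at y = +10 mm parts it: the +y part holds the green and yellow spools, the -y part is free.
- box_free (a point): centre of the floor of the box's free part, which is 98 mm (x) by 81 mm (y) inside; axes as the box's, z up; 5 mm above the table
- mug: Bystander, leave alone: blue mug, 76 mm across, 90 mm tall. Origin: centre of its underside.
- glue_bottle: Bystander, leave alone: amber bottle with black cap, 48 mm across, 140 mm tall. Origin: centre of its underside.
- button_jar: Bystander, leave alone: whitish jar with red lid, 60 mm across, 65 mm tall. Origin: centre of its underside.
- brush: Bystander, leave alone: brush 160 mm long, lying flat. Origin: on its long axis (x, handle to -x), at the underside.
- rotary_cutter: Bystander, leave alone: rotary cutter with yellow handle, 140 mm long, lying flat. Origin: on its long axis (x, handle to -x), at the underside.
- green_spool: Bystander, leave alone: green spool, same make as the red one, standing in the used half of the thread box. Origin: centre of its underside.
- yellow_spool: Bystander, leave alone: yellow spool, standing beside the green one. Origin: centre of its underside.
Not all that is in view belongs to the job. What is shaped like the thread_box but pink is not meant.

How it is judged:
By the outcome, as a careful person would: the job done as asked, in the order asked, and still so for the second after the job is handed in, with the robot touching nothing.
It also fails if it takes over 70 s, if anything falls off the work surface, if the arm or the gripper's body presses on something with over 40 N, if the wrist force passes 120 N, or if a joint passes its speed limit or range.

ROBOT

A 6-joint arm with a two-finger parallel gripper is mounted at the origin on the work surface. World frame = base frame: x ahead of the robot, y to its left, z up, the work surface at z = 0. Lengths are in m, angles in degrees, forces in N, time in s.
With the tool pointing down it reaches from about 0.325 to 0.775 m from the base axis. Payload 5.5 kg.
Tool frame: the origin (TCP) lies at the centre of the arm's flange, where the gripper is bolted on; the fingertips stand 182 mm ahead of it and the grasp point (between the pads) lies 163 mm ahead of it; z points along the fingers, y is the line along which they close (so a half turn about z gives the same grasp; the last joint's range is limited). The gripper opens to 88 mm and grips with 3 to 60 N. Pads are 20 mm wide; open, the fingers measure 115 mm over their backs; the gripper's body (75 mm by 178 mm) begins 61 mm behind the grasp point.
Start: joints at [62.985, 5.22, 70.514, -0, 104.267, -3.249], TCP at [0.242, 0.549, 0.405] pointing down, gripper open.
Joint ranges: [-164.24, 164.24], [-49.07, 125.15], [9.68, 141.18], [-86.29, 266.29], [3.28, 154.24], [-151.56, 151.56]. Speed limits (degrees/s): [147.25, 147.25, 172.46, 180, 180, 180].

INTERFACE

Orientations are given as [roll, pitch, yaw] about the fixed x, y, z axes, in that order (R = Rz(yaw) Ry(pitch) Rx(roll)).
In Python, from station import r gives the robot as it stands. The module is installed in compiled form; this text tells all that it offers. Calls block until the motion is done:
- r.reach(position, orientation): joint-space move of the TCP to a pose.
- r.servo_line(position, rotation=None, speed=0.15): straight line of the TCP; rotation=None keeps the orientation; speed is the mean speed in m/s.
- r.move_joints(angles): joint-space move.
- r.let_go() and r.grab(squeeze=None): open the fingers fully, or close them until they stop; squeeze is the grip in N (None keeps the last).
- r.wait(seconds).
- r.inverse_kinematics(position, orientation): joint angles nearest the present ones, or None.
- r.sense(): the state.
- r.snapshot(name): name is "scene" or "top"; returns a dict with "frame" (384x512x3 uint8, red, green, blue), "fx", "fy", "cx", "cy" (pixels), "R" (3x3) and "t" (3): a world point X has camera coordinates R X + t. Camera axes: x right, y down, z forward; pixel columns grow to the right and rows downward; lengths in m; the calibration is good to about 2 mm. A picture is of the moment at which its call begins. There is no depth.
A pose or a line that the arm cannot do raises r.IKError and nothing moves.
- r.hand_in(): hands the job in; it is judged then, once.
The state is a dict: "clock": time; "joints": joint angles; "joint_vel": joint speeds; "joint_torque": joint torques, N m; "tcp_pos": TCP position; "orientation": TCP orientation; "contact_force": force on the tool from outside, world axes, zero at the start; "torque": the same for the moment, N m; "opening": finger opening in m; "gripper_force": force on a finger pad.
Only numpy, scipy, OpenCV 4.12 (cv2) and the standard library are available. Lean on these libraries where they do the work, as an engineer would, in place of code of your own. Each camera call takes 0.05 s, during which the arm holds its last target. There are 200 camera calls.

## Working session

There is one attempt and no reset: what is moved stays moved. The work goes in short steps, each a Python script; the robot and the scene stay as the last script left them, time stands still between calls to the robot, and variables do not carry over. Pictures are saved under pics/ and viewed, at most 10 in all, crops included, and the job is handed in when it is done.

```bash
mkdir -p pics
python3 - <<'E'
from station import r
import cv2,pickle,numpy as np
d={}
for n in("scene","top"):
    s=r.snapshot(n); d[n]=s
    cv2.imwrite(f"pics/{n}0.png",cv2.resize(s["frame"][...,::-1],(768,576),interpolation=cv2.INTER_CUBIC))
    print(n,s["fx"],s["cx"],s["cy"],np.round(s["R"],3).tolist(),np.round(-np.array(s["R"]).T@s["t"],3))
pickle.dump(d,open("s0.pkl","wb"))
print(r.sense())
E
```

```text
scene 382.63972785935397 255.2740629643428 190.35954088852463 [[0.736, 0.677, -0.003], [0.513, -0.561, -0.65], [-0.442, 0.477, -0.76]] [ 0.978 -0.567  0.881]
top 409.8627234089685 249.3602118546783 195.6809695200826 [[-0.012, -1.0, -0.008], [-0.98, 0.013, -0.196], [0.196, 0.006, -0.98]] [ 0.259 -0.081  1.195]
{'clock': 0.1, 'joints': array([ 6.29849361e+01,  5.25750445e+00,  7.05719659e+01, -2.26657151e-03,
        1.04266323e+02, -3.25127869e+00]), 'joint_vel': array([-0.00241059, -0.03292929, -0.05795524, -0.00417044, -0.0061283 ,
        0.01370143]), 'joint_torque': array([ 2.21900060e-03, -4.47856772e+01, -4.07568491e+01,  7.00549688e-02,
        2.84493109e-02, -1.19226406e-04]), 'tcp_pos': array([0.24183701, 0.54916222, 0.40366288]), 'orientation': array([-1.79904236e+02, -3.23884860e-03,  1.56235655e+02]), 'contact_force': array([-0.77799487,  0.17303561,  0.3312785 ]), 'torque': array([0.00876319, 0.0085902 , 0.02291842]), 'gripper_force': 0.0, 'opening': 0.08766946877736767}
```

View pics/top0.png

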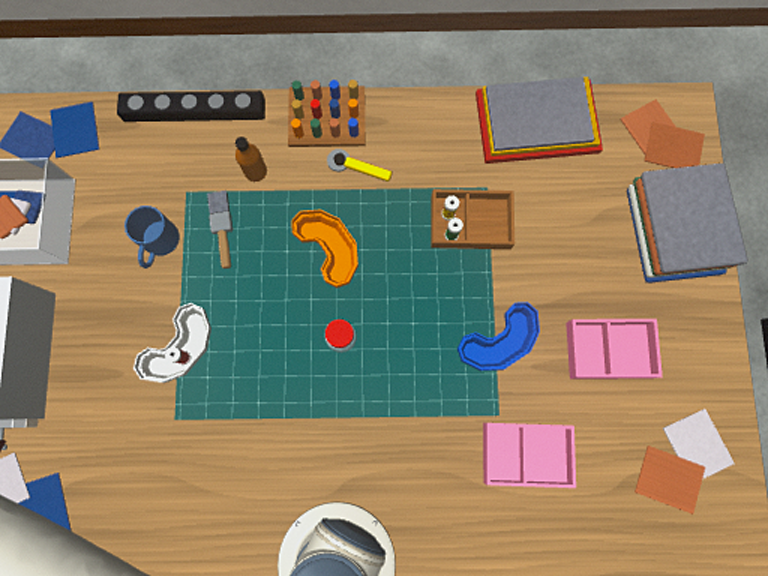

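View pics/scene0.png

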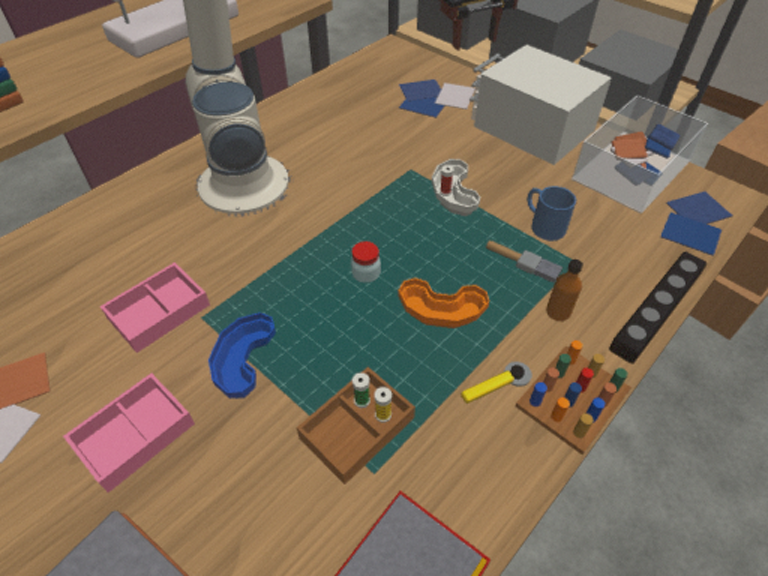

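The top view (768 px scale) shows the white tray with the spool at (172,343), orange tray (327,248), blue tray (502,338) and the brown wooden box (473,218), whose free part is on the right. Two pink boxes at (615,348) and (530,454) share the box's shape but are the decoys. In the scene view the wooden box is at (357,423) and the spool at (446,180).

```bash
cat > vis.py <<'E'
import cv2,numpy as np
def ray(s,uv,z):
    R=np.array(s["R"]);C=-R.T@s["t"]
    p=np.c_[np.atleast_2d(uv),np.ones(len(np.atleast_2d(uv)))]
    d=np.c_[(p[:,0]-s["cx"])/s["fx"],(p[:,1]-s["cy"])/s["fy"],p[:,2]]@R
    return C+d*((z-C[2])/d[:,2])[:,None]
def proj(s,X):
    c=np.atleast_2d(X)@np.array(s["R"]).T+s["t"]
    return c[:,:2]/c[:,2:]*[s["fx"],s["fy"]]+[s["cx"],s["cy"]]
def hsv(s): return cv2.cvtColor(s["frame"],cv2.COLOR_RGB2HSV)
def rng(s,lo,hi): return cv2.inRange(hsv(s),np.array(lo),np.array(hi))
MASK=dict(orange=((8,170,60),(18,255,255)),blue=((108,150,60),(122,255,255)),white=((0,0,110),(179,45,255)))
def tray(s,col,near,z=.04,band=.018,half=.13):
    """rectify silhouette onto rim plane at 0.5 mm/px, erode the visible band, symmetric-axis pose"""
    m=rng(s,*MASK[col]); k=5e-4; n=int(2*half/k)
    o=np.array(near[:2])-half
    sq=np.array([[0,0],[n,0],[n,n],[0,n]],float)
    uv=proj(s,np.c_[o+sq*k,np.full(4,z)])
    H=cv2.getPerspectiveTransform(uv.astype(np.float32),sq.astype(np.float32))
    w=cv2.warpPerspective(m,H,(n,n),flags=cv2.INTER_LINEAR); w=((w>127)*255).astype(np.uint8)
    w=cv2.morphologyEx(w,cv2.MORPH_CLOSE,np.ones((9,9)))
    c=max(cv2.findContours(w,cv2.RETR_EXTERNAL,cv2.CHAIN_APPROX_NONE)[0],key=cv2.contourArea)
    f=np.zeros_like(w);cv2.drawContours(f,[c],-1,255,-1)
    C=-np.array(s["R"]).T@s["t"]
    v=(C[:2]-near[:2])/(C[2]-z)*band/k      # smear of the upright band, towards the camera
    L=int(np.ceil(abs(v).max()))
    K=np.zeros((2*L+1,2*L+1),np.uint8);cv2.line(K,(L,L),(int(round(L+v[0])),int(round(L+v[1]))),1)
    e=cv2.erode(f,K)
    # keep where p..p+v all inside -> the rim itself
    c=max(cv2.findContours(e,cv2.RETR_EXTERNAL,cv2.CHAIN_APPROX_NONE)[0],key=cv2.contourArea)
    M=cv2.moments(c);g=np.array([M['m10'],M['m01']])/M['m00']
    a=.5*np.arctan2(2*M['mu11'],M['mu20']-M['mu02'])
    p=c[:,0].astype(float)-g
    x=np.array([np.cos(a),np.sin(a)]);y=np.array([-x[1],x[0]])
    # concave side: hull extends further from the centroid on the convex side near the middle
    mid=p[abs(p@x)<20]@y
    if abs(mid.min())<mid.max(): x,y=-x,-y      # concave side has the nearer waist edge
    X,Y=p@x*k,p@y*k; mid=Y[abs(X)<.008]
    org=o+g*k+x*(X.max()+X.min())/2+y*(mid.max()+mid.min())/2
    return dict(org=org,yaw=np.degrees(np.arctan2(x[1],x[0])),L=np.ptp(X)*1e3,W=np.ptp(Y)*1e3,waist=np.ptp(mid)*1e3,ymin_alt=(Y.min()-mid.min())*1e3)
E
python3 - <<'E'
import pickle,numpy as np,cv2
from vis import *
d=pickle.load(open("s0.pkl","rb"));t=d["top"];sc=d["scene"]
for c,uv in dict(white=(172,343),orange=(327,248),blue=(502,338)).items():
    n=ray(t,[np.array(uv)/1.5],.04)[0]
    q=tray(t,c,n);print(c,{k:np.round(v,4) for k,v in q.items()},np.hypot(*q["org"]))
    q=tray(sc,c,n);print(' scene',{k:np.round(v,4) for k,v in q.items()})
print("box rim",ray(t,np.array([(432,191),(513,191),(514,247),(432,247)])/1.5,.04).round(4).tolist())
print("divider top",ray(t,np.array([(468,195),(468,243)])/1.5,.035).round(4).tolist())
print("bystanders glue,mug",ray(t,np.array([(258,172),(158,245)])/1.5,0).round(3).tolist())
def crop(s,x0,y0,x1,y1,f): return cv2.resize(s["frame"][y0:y1,x0:x1,::-1],None,fx=f,fy=f,interpolation=cv2.INTER_CUBIC)
a=crop(t,80,195,150,260,5);b=crop(t,280,120,350,170,5);c=crop(sc,280,95,330,150,5)
im=np.zeros((575,760,3),np.uint8);im[:325,:350]=a;im[325:575,:350]=b;im[:275,360:610]=c
b2=crop(sc,190,240,285,325,3);im[290:290+255,360:360+285]=b2
cv2.imwrite("pics/crop.png",im)
E
```

```text
white {'org': array([0.3862, 0.2931]), 'yaw': np.float64(-38.7247), 'L': np.float64(170.1537), 'W': np.float64(90.495), 'waist': np.float64(57.7972), 'ymin_alt': np.float64(-0.3611)} 0.4848202353583748
 scene {'org': array([0.3852, 0.2944]), 'yaw': np.float64(-38.4363), 'L': np.float64(158.2994), 'W': np.float64(87.7539), 'waist': np.float64(62.315), 'ymin_alt': np.float64(0.0)}
orange {'org': array([0.6029, 0.0023]), 'yaw': np.float64(33.002), 'L': np.float64(170.6634), 'W': np.float64(91.5646), 'waist': np.float64(60.2827), 'ymin_alt': np.float64(-0.4672)} 0.6029471409881915
 scene {'org': array([ 0.6034, -0.0021]), 'yaw': np.float64(33.2771), 'L': np.float64(168.6335), 'W': np.float64(93.9483), 'waist': np.float64(62.0761), 'ymin_alt': np.float64(0.0)}
blue {'org': array([ 0.3867, -0.325 ]), 'yaw': np.float64(-57.6289), 'L': np.float64(168.6544), 'W': np.float64(90.246), 'waist': np.float64(58.0015), 'ymin_alt': np.float64(-0.079)} 0.5051402106478182
 scene {'org': array([ 0.3845, -0.3232]), 'yaw': np.float64(-60.737), 'L': np.float64(160.8184), 'W': np.float64(91.5407), 'waist': np.float64(57.4453), 'ymin_alt': np.float64(-3.0123)}
box rim [[0.6964, -0.1916, 0.04], [0.694, -0.3517, 0.04], [0.5793, -0.3472, 0.04], [0.5816, -0.1882, 0.04]]
divider top [[0.6888, -0.2633, 0.035], [0.5901, -0.2591, 0.035]]
bystanders glue,mug [[0.758, 0.163, 0.0], [0.605, 0.361, 0.0]]
```

View pics/crop.png

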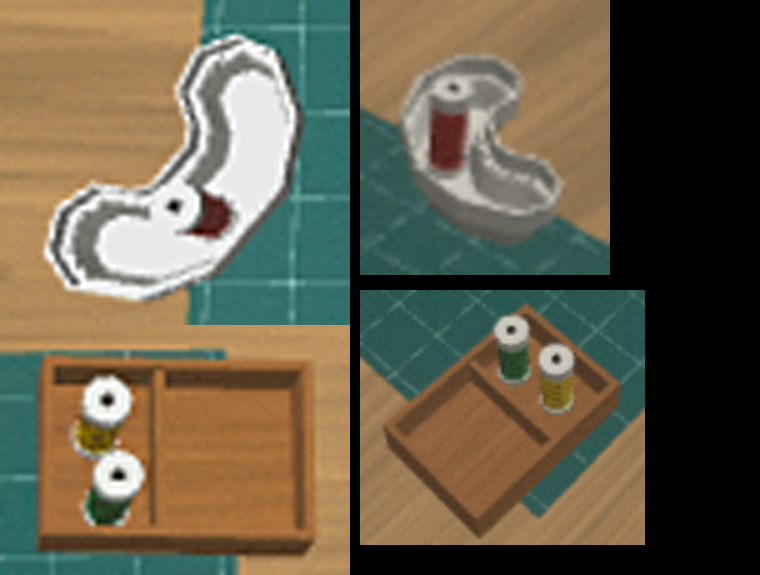

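The crop confirms the white tray with the spool in it (cap hole at top-view pixel (115,236)). It also confirms the brown box with its right (-y) half free. Next I triangulate the cap and move.

```bash
cat > mv.py <<'E'
from station import r
import numpy as np
def ori(yaw): return [180,0,(yaw+180)%360-180]
def pick(yaws,pos):   # of the equivalent yaws, the one that needs least wrist turn
    q=np.array(r.sense()["joints"]);best=None
    for y in yaws:
        j=r.inverse_kinematics(pos,ori(y))
        if j is not None:
            c=abs(np.array(j)-q).max()
            if best is None or c<best[0]: best=(c,y,j)
    return best[1]
def st(tag=""):
    s=r.sense();print(tag,"t",round(s["clock"],1),"tcp",np.round(s["tcp_pos"],4),"ori",np.round(s["orientation"],1),"F",np.round(s["contact_force"],1),"M",np.round(s["torque"],2),"open",round(s["opening"],4),"g",round(s["gripper_force"],1));return s
def lower(xy,z0,z1,lim=3.,step=.001):
    """creep down until the upward force grows by lim"""
    b=r.sense()["contact_force"][2];z=z0
    while z>z1+1e-6:
        z=max(z-step,z1);r.servo_line([*xy,z],speed=.02)
        if r.sense()["contact_force"][2]-b>lim: break
    return z
E
python3 - <<'E'
import pickle
from vis import *
from mv import *
d=pickle.load(open("s0.pkl","rb"));t=d["top"];sc=d["scene"]
P=[np.hstack([s["R"],np.array(s["t"])[:,None]]) for s in(t,sc)]
K=[np.array([[s["fx"],0,s["cx"]],[0,s["fy"],s["cy"]],[0,0,1]]) for s in(t,sc)]
X=cv2.triangulatePoints(K[0]@P[0],K[1]@P[1],np.array([115.2,236.2]),np.array([298.6,112.6]))
X=(X[:3]/X[3]).ravel();c=ray(t,[(115.2,236.2)],.071)[0];c2=ray(sc,[(298.6,112.6)],.071)[0];print("cap",X,c,c2)
if abs(X[2]-.071)<.006:
    xy=(c[:2]+c2[:2])/2
    yaw=pick([51.3,-128.7],[*xy,.34]);r.reach([*xy,.34],ori(yaw));st()
    r.servo_line([*xy,.227],speed=.12);st("down")
    r.grab(12);st("grab")
    r.servo_line([*xy,.237],speed=.05);st("lift")
    s=r.snapshot("scene");cv2.imwrite("pics/lift.png",cv2.resize(s["frame"][80:170,250:370,::-1],None,fx=5,fy=5))
E
```

```text
cap [0.37709191 0.29809795 0.06560929] [0.3759609 0.2956358 0.071    ] [0.38147088 0.29333587 0.071     ]
 t 1.3 tcp [0.3786 0.2949 0.3403] ori [-180.    -0.    51.4] F [ 0.  -0.2 -0.7] M [-0.08  0.11  0.02] open 0.0878 g 0.0
down t 2.4 tcp [0.379  0.2947 0.228 ] ori [ 1.80e+02 -1.00e-01  5.13e+01] F [ 0.2 -0.9  0.3] M [-0.07  0.15 -0.03] open 0.0879 g 0.0
grab t 3.4 tcp [0.3787 0.2945 0.2269] ori [-180.     0.    51.3] F [-0.3 -0.1  0.8] M [-0.03  0.12  0.02] open 0.0276 g 12.0
lift t 3.7 tcp [0.3789 0.2946 0.2377] ori [ 1.80e+02 -1.00e-01  5.13e+01] F [-0.2  0.3 -1.3] M [-0.07  0.07 -0.02] open 0.0278 g 12.0
```

View pics/lift.png

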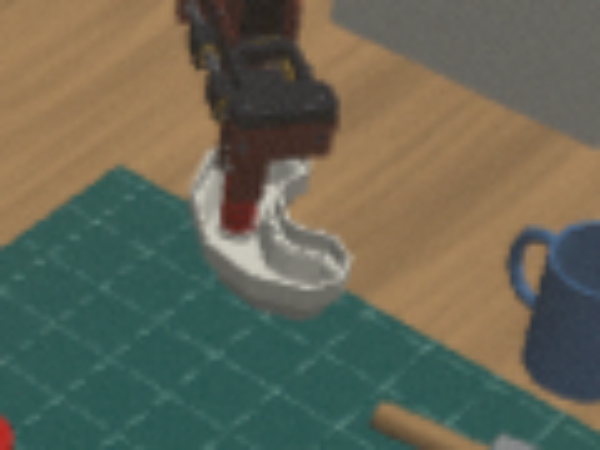

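The spool is held (opening 28 mm, at about (240,200) in the crop) and the white tray has stayed in place. Now to place it in the box.

Run:
```python
from vis import *
from mv import *
p=r.sense()["tcp_pos"][:2];r.servo_line([*p,.36],speed=.2)
b=[.637,-.304]
yaw=pick([89,-91],[*b,.36]);r.reach([*b,.36],ori(yaw));st()
r.servo_line([*b,.234],speed=.12);st("above")
z=lower(b,.234,.2265,2.);print("contact z",z);st()
r.let_go();r.wait(.2);st()
r.servo_line([*b,.36],speed=.2)
r.reach([.45,-.1,.40],ori(90))
for n in("top","scene"):
    s=r.snapshot(n);import pickle;pickle.dump(s,open(n+"1.pkl","wb"))
    (x0,x1,y0,y1)=(280,350,115,170) if n=="top" else (190,285,235,325)
    cv2.imwrite(f"pics/{n}1.png",cv2.resize(s["frame"][y0:y1,x0:x1,::-1],(400,350)))
a=np.hstack([cv2.imread("pics/top1.png"),cv2.imread("pics/scene1.png")]);cv2.imwrite("pics/placed.png",a)
t=pickle.load(open("top1.pkl","rb"));sc=pickle.load(open("scene1.pkl","rb"))
for c,uv in dict(white=(172,343),orange=(327,248),blue=(502,338)).items():
    n=ray(t,[np.array(uv)/1.5],.04)[0]
    for s in(t,sc): 
        try: print(c,{k:np.round(v,4) for k,v in tray(s,c,n).items()})
        except Exception as e: print(c,e)
```

```text
t 6.8 tcp [ 0.6373 -0.303   0.3603] ori [180.   -0.   89.1] F [-0.7 -0.1 -0.4] M [-0.08  0.08 -0.04] open 0.0279 g 12.0
above t 8.0 tcp [ 0.6373 -0.3041  0.2354] ori [1.799e+02 1.000e-01 8.900e+01] F [ 0.6  0.3 -1. ] M [-0.01  0.06 -0.04] open 0.0275 g 12.0
contact z 0.229
 t 9.3 tcp [ 0.637  -0.3041  0.2299] ori [180.   0.  89.] F [0.  0.3 4. ] M [-0.03  0.28  0.06] open 0.0275 g 12.0
 t 10.5 tcp [ 0.637 -0.304  0.229] ori [180.  -0.  89.] F [ 0.  -0.2  0.8] M [-0.08  0.12  0.02] open 0.0874 g 0.0
white {'org': array([0.3865, 0.2935]), 'yaw': np.float64(-38.6873), 'L': np.float64(170.1523), 'W': np.float64(90.0779), 'waist': np.float64(56.7683), 'ymin_alt': np.float64(-0.933)}
white {'org': array([0.3877, 0.2928]), 'yaw': np.float64(-33.6964), 'L': np.float64(159.7524), 'W': np.float64(91.5206), 'waist': np.float64(62.4028), 'ymin_alt': np.float64(0.0)}
orange {'org': array([0.6215, 0.0355]), 'yaw': np.float64(42.8174), 'L': np.float64(105.9121), 'W': np.float64(77.1469), 'waist': np.float64(76.8238), 'ymin_alt': np.float64(0.0)}
orange {'org': array([ 0.6038, -0.0024]), 'yaw': np.float64(33.0381), 'L': np.float64(168.0254), 'W': np.float64(94.7318), 'waist': np.float64(63.2191), 'ymin_alt': np.float64(0.0)}
blue {'org': array([ 0.3866, -0.325 ]), 'yaw': np.float64(-57.7292), 'L': np.float64(168.6527), 'W': np.float64(90.3715), 'waist': np.float64(57.9827), 'ymin_alt': np.float64(-0.0428)}
blue {'org': array([ 0.3846, -0.3231]), 'yaw': np.float64(-59.9703), 'L': np.float64(161.4333), 'W': np.float64(89.1287), 'waist': np.float64(57.7263), 'ymin_alt': np.float64(-1.341)}
```

View pics/placed.png

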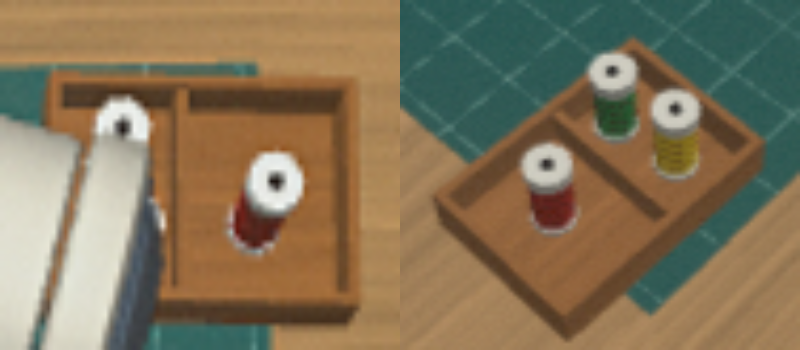

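The red spool stands upright in the free half (top crop (270,190), scene crop (548,190)), and the green and yellow spools are undisturbed. Next is the blue tray, gripped across its waist band.

Run:
```python
import pickle
from vis import *
from mv import *
t=pickle.load(open("top1.pkl","rb"));print("spool seen",ray(t,[(328.3,143.4)],.073)[0].round(4),"cmd .637 -.304")
b=np.array([.3864,-.3247]);yb=-57.8
w=np.array([.3863,.2933]);yw=-38.7
# pick a half-turn workable for both
for k in(0,180):
    print(k,[np.round(r.inverse_kinematics([*p,.35],ori(y+k)),0).tolist() for p,y in((b,yb),(w,yw))])
y=pick([yb,yb+180],[*b,.33]);k=y-yb
r.reach([*b,.33],ori(y));r.servo_line([*b,.207],speed=.12);s=st("down")
if abs(s["contact_force"][2])<4:
    r.grab(20);st("grab")
    r.servo_line([*b,.30],speed=.15);st("lift")
    for n in("scene","top"):
        s=r.snapshot(n);pickle.dump(s,open(n+"2.pkl","wb"))
    cv2.imwrite("pics/grab.png",np.hstack([cv2.resize(pickle.load(open("top2.pkl","rb"))["frame"][190:270,290:390,::-1],(400,320)),cv2.resize(pickle.load(open("scene2.pkl","rb"))["frame"][170:270,110:230,::-1],(384,320))]))
    print("k",k)
```

```text
spool seen [ 0.6337 -0.3022  0.073 ] cmd .637 -.304AttributeError: 'NoneType' object has no attribute 'rint'

The above exception was the direct cause of the following exception:

Traceback (most recent call last):
TypeError: loop of ufunc does not support argument 0 of type NoneType which has no callable rint method
```

```bash
cat > go.py <<'E'
import pickle,sys
from vis import *
from mv import *
w=np.array([.3863,.2933]);yw=-38.7
def choose(b,yb):
    ks=[k for k in(0,180) if all(r.inverse_kinematics([*p,z],ori(y+k)) is not None for p,y in((b,yb),(w,yw)) for z in(.33,.207))]
    print("half turns",ks);return ks[0]
def take(b,yb,k):
    r.reach([*b,.33],ori(yb+k));r.servo_line([*b,.207],speed=.12);s=st("down")
    if abs(s["contact_force"][2])>5: return
    r.grab(20);st("grab")
    r.servo_line([*b,.30],speed=.15);st("lift")
    for n in("scene","top"):
        s=r.snapshot(n);pickle.dump(s,open(n+"2.pkl","wb"))
E
python3 - <<'E'
from go import *
b=np.array([.3864,-.3247]);yb=-57.8
k=choose(b,yb);take(b,yb,k)
cv2.imwrite("pics/grab.png",np.hstack([cv2.resize(pickle.load(open("top2.pkl","rb"))["frame"][190:270,290:390,::-1],(400,320)),cv2.resize(pickle.load(open("scene2.pkl","rb"))["frame"][170:270,110:230,::-1],(384,320))]))
E
```

```text
half turns [180]
down t 14.7 tcp [ 0.3867 -0.3249  0.208 ] ori [1.800e+02 1.000e-01 1.222e+02] F [-0.2 -0.4  0.8] M [-0.    0.01  0.03] open 0.0878 g 0.0
grab t 15.2 tcp [ 0.3864 -0.3248  0.2073] ori [180.    0.  122.2] F [ 0.6  1.3 -0. ] M [-0.02  0.03 -0.03] open 0.0598 g 20.0
lift t 16.0 tcp [ 0.3862 -0.3246  0.2988] ori [-1.800e+02 -1.000e-01  1.222e+02] F [ 0.1 -0.3 -1.4] M [-0.03  0.06 -0.04] open 0.0595 g 20.0
```

View pics/grab.png

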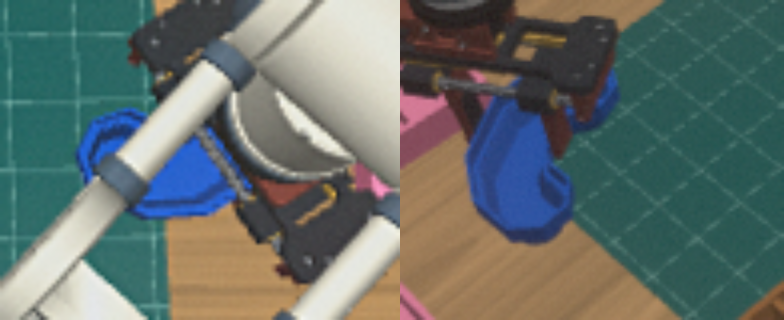

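The blue tray hangs level from the waist grip (opening 59.8 mm). I carry it over and lower it with force watching.

```bash
cat >> go.py <<'E'
def carry(k,home):
    r.reach([*w,home+.075],ori(yw+k));st("over")
    r.servo_line([*w,home+.022],speed=.1);st("enter")
def seat(home,lim=5):
    """creep down; on early contact shift against the side force, up to a few times"""
    b=r.sense();f0=np.array(b["contact_force"]);xy=np.array(w);z=home+.022
    while z>home-.0015:
        z-=.001;r.servo_line([*xy,z],speed=.03);f=np.array(r.sense()["contact_force"])-f0
        if np.linalg.norm(f)>1.8: print("z-home",round((z-home)*1e3,1),"F",f.round(1))
        if f[2]>lim or np.linalg.norm(f[:2])>lim: break
    return st("stop")
E
python3 - <<'E'
from go import *
carry(180,.225);seat(.225)
E
```

```text
over t 18.3 tcp [0.3868 0.2927 0.3   ] ori [-180.     0.   141.2] F [ 0.1 -0.7 -1.8] M [0.02 0.02 0.02] open 0.0602 g 20.0
enter t 19.0 tcp [0.3864 0.2933 0.2473] ori [180.    0.  141.3] F [ 0.2  0.2 -1.1] M [-0.06  0.03 -0.02] open 0.0597 g 20.0
z-home 10.0 F [-1.4 -1.2  0.1]
z-home 4.0 F [-1.5 -1.1  0.5]
z-home -1.0 F [-2.8 -2.3  7.3]
stop t 24.7 tcp [0.3863 0.2933 0.2252] ori [180.    0.  141.3] F [-2.6 -2.1  6.1] M [-0.43  0.46 -0.08] open 0.0599 g 20.0
```

Contact came right at home height with little side force. I release, retreat and check the nest, re-measuring the orange tray too.

Run:
```python
from go import *
r.let_go();r.wait(.1);st("rel")
r.servo_line([*w,.33],speed=.2)
r.reach([.40,-.25,.42],ori(120));st()
for n in("scene","top"): 
    s=r.snapshot(n);pickle.dump(s,open(n+"3.pkl","wb"))
t=pickle.load(open("top3.pkl","rb"));sc=pickle.load(open("scene3.pkl","rb"))
n=ray(t,[np.array((172,343))/1.5],.058)[0]
for s in(t,sc): print("blue",{k:np.round(v,4) for k,v in tray(s,"blue",n,z=.058).items()})
n=ray(t,[np.array((327,248))/1.5],.04)[0]
for s in(t,sc): print("orange",{k:np.round(v,4) for k,v in tray(s,"orange",n).items()})
cv2.imwrite("pics/nest1.png",np.hstack([cv2.resize(t["frame"][190:270,75:155,::-1],(390,390)),cv2.resize(sc["frame"][95:155,275:335,::-1],(390,390))]))
```

```text
rel t 25.5 tcp [0.3863 0.2933 0.224 ] ori [180.   -0.  141.3] F [-1.1 -0.  -0.3] M [-0.01  0.01  0.03] open 0.0876 g 0.0
 t 28.1 tcp [ 0.4004 -0.2494  0.4198] ori [180.   -0.  120.1] F [ 0.1 -0.2  0.8] M [-0.05  0.   -0.  ] open 0.0878 g 0.0
blue {'org': array([0.3867, 0.295 ]), 'yaw': np.float64(-38.3151), 'L': np.float64(168.5221), 'W': np.float64(88.9713), 'waist': np.float64(57.0841), 'ymin_alt': np.float64(-0.4116)}
blue {'org': array([0.3908, 0.2886]), 'yaw': np.float64(-34.8686), 'L': np.float64(136.2596), 'W': np.float64(78.5398), 'waist': np.float64(51.9728), 'ymin_alt': np.float64(0.0)}
orange {'org': array([0.6029, 0.0023]), 'yaw': np.float64(32.9991), 'L': np.float64(170.6631), 'W': np.float64(91.5683), 'waist': np.float64(60.2659), 'ymin_alt': np.float64(-0.468)}
orange {'org': array([ 0.6037, -0.0019]), 'yaw': np.float64(33.4373), 'L': np.float64(168.0578), 'W': np.float64(93.7622), 'waist': np.float64(62.0422), 'ymin_alt': np.float64(0.0)}
```

View pics/nest1.png

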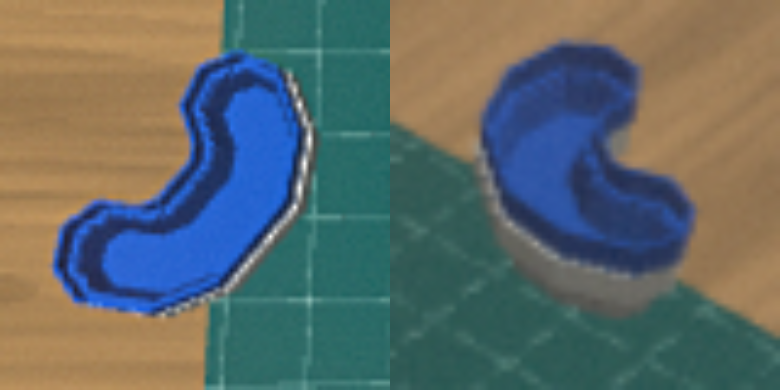

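The blue tray is fully home: an even white strip shows below the level blue band in both views. Now the orange tray, lifted higher to clear the mug.

Run:
```python
import go
from go import *
b=np.array([.6030,.0017]);yb=33.0
k=choose(b,yb);take(b,yb,k)
r.servo_line([*b,.40],speed=.2)
go.w=w+.0007*np.array([.78,-.625]);w=go.w
r.reach([*w,.38],ori(yw+k));st()
carry(k,.243);seat(.243)
```

```text
half turns [180]
down t 30.7 tcp [0.6033 0.0017 0.2082] ori [-1.799e+02  1.000e-01 -1.470e+02] F [ 0.  -0.3  0.2] M [ 0.01 -0.    0.  ] open 0.0878 g 0.0
grab t 31.2 tcp [0.6031 0.0017 0.2073] ori [-180.    0. -147.] F [-0.1  0.9  0.6] M [ 0.04  0.04 -0.  ] open 0.0595 g 20.0
lift t 32.0 tcp [0.6028 0.0017 0.2987] ori [ 1.799e+02 -1.000e-01 -1.470e+02] F [-0.2 -0.2 -2.1] M [0.11 0.   0.01] open 0.0598 g 20.0
 t 34.4 tcp [0.3871 0.2926 0.3795] ori [-180.    -0.   141.3] F [ 0.2  0.  -0.2] M [-0.03  0.03 -0.01] open 0.0599 g 20.0
over t 34.7 tcp [0.3869 0.2924 0.3171] ori [-1.798e+02 -1.000e-01  1.413e+02] F [-0.   0.6 -0.8] M [-0.06 -0.03 -0.01] open 0.0598 g 20.0
enter t 35.4 tcp [0.387  0.293  0.2658] ori [179.9   0.  141.3] F [ 0.5  0.  -0.1] M [-0.06  0.01 -0.02] open 0.0594 g 20.0
z-home 16.0 F [-0.6 -0.3 -1.8]
z-home 14.0 F [-1.2 -1.6 -1.4]
z-home -1.0 F [-2.2 -2.   6.3]
stop t 41.2 tcp [0.3869 0.2929 0.2432] ori [180.    0.  141.3] F [-1.6 -2.   6.3] M [-0.38  0.47  0.03] open 0.06 g 20.0
```

Contact came at home height again. I release, retreat and check.

Run:
```python
from go import *
p=r.sense()["tcp_pos"][:2]
r.let_go();r.wait(.1);st("rel")
r.servo_line([*p,.36],speed=.2)
r.reach([.40,-.25,.42],ori(120));st()
for n in("scene","top"): 
    s=r.snapshot(n);pickle.dump(s,open(n+"4.pkl","wb"))
t=pickle.load(open("top4.pkl","rb"));sc=pickle.load(open("scene4.pkl","rb"))
n=ray(t,[np.array((172,343))/1.5],.076)[0]
print("orange",{k:np.round(v,4) for k,v in tray(t,"orange",n,z=.076).items()})
cv2.imwrite("pics/nest2.png",np.vstack([np.hstack([cv2.resize(t["frame"][190:270,75:155,::-1],(390,290)),cv2.resize(sc["frame"][90:155,275:335,::-1],(390,290))]),np.hstack([cv2.resize(t["frame"][...,::-1],(390,300)),cv2.resize(sc["frame"][...,::-1],(390,300))])]))
```

```text
rel t 41.9 tcp [0.3869 0.2929 0.242 ] ori [180.    0.  141.3] F [-0.1  1.3 -0.4] M [-0.   -0.01  0.  ] open 0.0878 g 0.0
 t 44.6 tcp [ 0.4004 -0.2494  0.4198] ori [180.   -0.  120.1] F [ 0.3 -0.5 -0.3] M [-0.03  0.03  0.01] open 0.0876 g 0.0
orange {'org': array([0.3853, 0.2957]), 'yaw': np.float64(-38.313), 'L': np.float64(169.6991), 'W': np.float64(91.9138), 'waist': np.float64(60.8286), 'ymin_alt': np.float64(0.0)}
```

View pics/nest2.png

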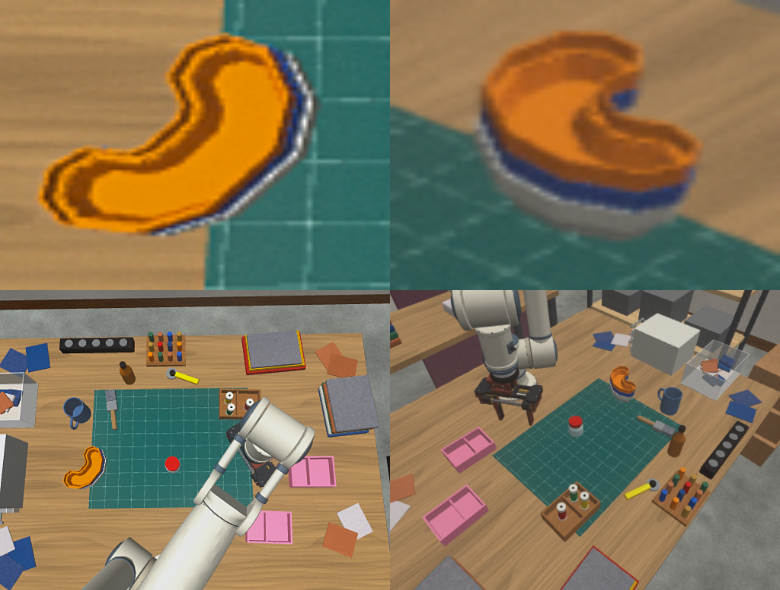

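The orange, blue and white bands are stacked evenly and level (scene crop (590,140)). The red spool stands in the box, and the rest of the table is as it was.

```bash
python3 -c "
from station import r
print(r.hand_in())"
```

```text
the job is handed in; nothing more can be done
None
```

I handed in the job at about 45 s on the clock: the red spool stands upright in the free half of the wooden box, and the blue then orange trays are nested on the white one, both home and level in the last pictures.

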